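# Re-rack a row of sample tubes in reverse order

### The job

Move the four capped tubes from the grey rack into the pink rack in reverse order, because the pink rack will be read from its other end: the tube next to the grey rack's black end goes into the cell farthest from the pink rack's black end, and so on, until the tube farthest from the grey rack's black end stands next to the pink rack's black end. Keep the tubes upright all the way, and leave each standing in the bottom of its own cell.

Things in the scene. Friction and masses are not known exactly. Their poses are not given: they have to be found in the camera images.
- grey_rack: Light-grey plastic rack, full at the start, coloured tabs on its top; fixed. Block x -30..46, y -108..132, 40 mm high; the black end block (48 mm high) is its +y end, the other end is plain. Four square cells, 41 mm wide, 34 mm deep (floor 6 mm above the bench), centred at x = 0, y = +81 (next to black end), +27, -27, -81 mm. Origin on the bench, z up, any yaw.
- pink_rack: Pink plastic rack, empty at the start; fixed. Block x -30..46, y -108..132, 40 mm high; the black end block (48 mm high) is its +y end, the other end is plain. Four square cells, 41 mm wide, 34 mm deep (floor 6 mm above the bench), centred at x = 0, y = +81 (next to black end), +27, -27, -81 mm. Origin on the bench, z up, any yaw.
- red_tube: Loose flat-bottomed sample tube, 30 to 60 g, off-white with a red cap: body 26 mm across, 95 mm tall in all; the round cap, 30 mm across, is the top 18 mm. Origin: centre of its underside; z up. Starts upright in a grey-rack cell, cap 83 to 101 mm above the bench; gaps of 24 mm between caps along the row, free space across it.
- yellow_tube: Loose flat-bottomed sample tube, 30 to 60 g, off-white with a yellow cap: body 26 mm across, 95 mm tall in all; the round cap, 30 mm across, is the top 18 mm. Origin: centre of its underside; z up. Starts upright in a grey-rack cell, cap 83 to 101 mm above the bench; gaps of 24 mm between caps along the row, free space across it.
- green_tube: Loose flat-bottomed sample tube, 30 to 60 g, off-white with a green cap: body 26 mm across, 95 mm tall in all; the round cap, 30 mm across, is the top 18 mm. Origin: centre of its underside; z up. Starts upright in a grey-rack cell, cap 83 to 101 mm above the bench; gaps of 24 mm between caps along the row, free space across it.
- blue_tube: Loose flat-bottomed sample tube, 30 to 60 g, off-white with a blue cap: body 26 mm across, 95 mm tall in all; the round cap, 30 mm across, is the top 18 mm. Origin: centre of its underside; z up. Starts upright in a grey-rack cell, cap 83 to 101 mm above the bench; gaps of 24 mm between caps along the row, free space across it.
- red_tab: Flat red index tab, 14 x 34 x 3 mm, fixed on top of the grey rack (40 mm above the bench) beside the cell where the red tube starts, so it still shows the first order later. Origin: centre of its underside, 34 mm from its cell's centre along the rack's +x; axes parallel to the rack's.
- yellow_tab: Flat yellow index tab, 14 x 34 x 3 mm, fixed on top of the grey rack (40 mm above the bench) beside the cell where the yellow tube starts, so it still shows the first order later. Origin: centre of its underside, 34 mm from its cell's centre along the rack's +x; axes parallel to the rack's.
- green_tab: Flat green index tab, 14 x 34 x 3 mm, fixed on top of the grey rack (40 mm above the bench) beside the cell where the green tube starts, so it still shows the first order later. Origin: centre of its underside, 34 mm from its cell's centre along the rack's +x; axes parallel to the rack's.
- blue_tab: Flat blue index tab, 14 x 34 x 3 mm, fixed on top of the grey rack (40 mm above the bench) beside the cell where the blue tube starts, so it still shows the first order later. Origin: centre of its underside, 34 mm from its cell's centre along the rack's +x; axes parallel to the rack's.

How it is judged (in metres and radians):
At the end, for the whole second after the job is handed in: All four tubes stand in the pink rack in the reverse of their first order, counted from the black ends: each within 14 mm of its cell's centre line both ways, its underside less than 14 mm above the bench (cell floor at 6 mm), within 0.15 rad of upright, released and slower than 0.03 m/s (((y of red_tab in the frame of grey_rack between 0.067 and 0.095 m and y of red_tube in the frame of pink_rack between -0.095 and -0.067 m) or (y of red_tab in the frame of grey_rack between 0.013 and 0.041 m and y of red_tube in the frame of pink_rack between -0.041 and -0.013 m) or (y of red_tab in the frame of grey_rack between -0.041 and -0.013 m and y of red_tube in the frame of pink_rack between 0.013 and 0.041 m) or (y of red_tab in the frame of grey_rack between -0.095 and -0.067 m and y of red_tube in the frame of pink_rack between 0.067 and 0.095 m)) and x of red_tube in the frame of pink_rack between -0.014 and 0.014 m and height (world z) of each of red_tube, yellow_tube, green_tube, blue_tube below 0.014 m and angle between each of red_tube, yellow_tube, green_tube, blue_tube's own z axis and vertical below 0.15 rad and linear speed of each of red_tube, yellow_tube, green_tube, blue_tube below 0.03 m/s and ((y of yellow_tab in the frame of grey_rack between 0.067 and 0.095 m and y of yellow_tube in the frame of pink_rack between -0.095 and -0.067 m) or (y of yellow_tab in the frame of grey_rack between 0.013 and 0.041 m and y of yellow_tube in the frame of pink_rack between -0.041 and -0.013 m) or (y of yellow_tab in the frame of grey_rack between -0.041 and -0.013 m and y of yellow_tube in the frame of pink_rack between 0.013 and 0.041 m) or (y of yellow_tab in the frame of grey_rack between -0.095 and -0.067 m and y of yellow_tube in the frame of pink_rack between 0.067 and 0.095 m)) and x of yellow_tube in the frame of pink_rack between -0.014 and 0.014 m and ((y of green_tab in the frame of grey_rack between 0.067 and 0.095 m and y of green_tube in the frame of pink_rack between -0.095 and -0.067 m) or (y of green_tab in the frame of grey_rack between 0.013 and 0.041 m and y of green_tube in the frame of pink_rack between -0.041 and -0.013 m) or (y of green_tab in the frame of grey_rack between -0.041 and -0.013 m and y of green_tube in the frame of pink_rack between 0.013 and 0.041 m) or (y of green_tab in the frame of grey_rack between -0.095 and -0.067 m and y of green_tube in the frame of pink_rack between 0.067 and 0.095 m)) and x of green_tube in the frame of pink_rack between -0.014 and 0.014 m and ((y of blue_tab in the frame of grey_rack between 0.067 and 0.095 m and y of blue_tube in the frame of pink_rack between -0.095 and -0.067 m) or (y of blue_tab in the frame of grey_rack between 0.013 and 0.041 m and y of blue_tube in the frame of pink_rack between -0.041 and -0.013 m) or (y of blue_tab in the frame of grey_rack between -0.041 and -0.013 m and y of blue_tube in the frame of pink_rack between 0.013 and 0.041 m) or (y of blue_tab in the frame of grey_rack between -0.095 and -0.067 m and y of blue_tube in the frame of pink_rack between 0.067 and 0.095 m)) and x of blue_tube in the frame of pink_rack between -0.014 and 0.014 m); the robot touches nothing.
It fails at once if the red tube is tipped more than 0.8 rad from upright (angle between red_tube's own z axis and vertical above 0.8 rad).
It fails at once if the yellow tube is tipped more than 0.8 rad from upright (angle between yellow_tube's own z axis and vertical above 0.8 rad).
It fails at once if the green tube is tipped more than 0.8 rad from upright (angle between green_tube's own z axis and vertical above 0.8 rad).
It fails at once if the blue tube is tipped more than 0.8 rad from upright (angle between blue_tube's own z axis and vertical above 0.8 rad).
It also fails if it takes over 99 s, if anything falls off the work surface, if the arm or the gripper's body presses on something with over 40 N, if the wrist force passes 120 N, or if a joint passes its speed limit or range.

### The arm

A 6-joint arm with a two-finger parallel gripper is mounted at the origin on the work surface. World frame = base frame: x ahead of the robot, y to its left, z up, the work surface at z = 0. Lengths are in mm, angles in rad, forces in N, time in s.
With the tool pointing down it reaches from about 250 to 800 mm from the base axis. Payload 8.5 kg.
Tool frame: the origin (TCP) lies at the very end of the fingers, on their centre line; the grasp point (between the pads) lies 19 mm behind it; z points along the fingers, x is the direction in which the jaws open and shut, and the axes are right-handed (so a half turn about z gives the same grasp; the last joint's range is limited). The gripper opens to 85 mm and grips with 20 to 120 N. Pads are 22 mm wide; open, the fingers measure 114 mm over their backs; the gripper's body (76 mm by 85 mm) begins 54 mm behind the grasp point. The pads swing forward as they close: fully open they stand 13 mm farther back than shut.
Start: joints at [1.233, 0.238, -0.013, 1.319, 0, 1.571], TCP at [173.975, 495.289, 231.276] pointing down, gripper open.
Joint ranges: [-2.66, 2.66], [-1.03, 1.9], [-1.14, 1.46], [-1.82, 2.27], [-1.45, 1.34], [-3.14, 3.14]. Speed limits (rad/s): [2.22, 2.22, 2.79, 3.14, 3.14, 3.14].

### API

Orientations are given as a unit quaternion [w, x, y, z].
In Python, from workcell import sensors, vision, arm gives the robot as it stands.
- The arm moves only by the tool step_arm, never from a script. Its argument "plan" is a list of rows, each a list of 5 numbers: the shift along the world's x, y, z in cm, then the turn about the world's z in rad, then the opening, from 0 (shut) to 1 (fully open). A call has exactly 8 rows; each row is the pose to reach, as a shift and turn from the pose commanded when the call began; what a row does not reach only later rows make up. A row lasts 1/8 s, in which the tool goes at most 62.5 mm and 10.7 degrees, less where a joint would pass 70% of its speed; a pose out of reach is approached as far as the arm can. A call with a gripper value outside its range is refused whole. The fingers move at their own pace and stop on an object; the grip force is fixed at half the most. Time passes only in rows, so rows that repeat a pose let the fingers close, or fill a call up. It gives the time, the measured TCP pose, the force and the opening at its end, in the units of the state.
- sensors.get_state(): the state, without advancing time (a new reading comes with each control period).
- vision.grab_frame(name): name is "scene" or "top" or "wrist"; returns a dict with "image" (400x640x3 uint8, red, green, blue), "range_z" (400x640 float32, mm along the optical axis (not along the pixel's ray), 0 where there is no reading), "fx", "fy", "cx", "cy" (pixels), "rvec" (rotation vector, rad) and "tvec" (3), from world to camera coordinates, as OpenCV has them; the wrist camera has in their place "T_tool_cam" (4x4, takes a point from camera to tool coordinates, whose origin is the TCP and whose axes are the tool frame's). Camera axes: x right, y down, z forward; pixel columns grow to the right and rows downward; lengths in mm; the calibration is good to about 2 mm. The wrist camera is an equidistant fisheye: a pixel r from the principal point sees the ray r / f radians off the axis. A picture is of the moment at which its call begins: read the wrist's pose just before it.
- arm.close_job(): hands the job in, once; it reports no verdict.
The state is a dict: "clock": time; "q": joint angles; "dq": joint speeds; "joint_efforts": joint torques, N m; "tool_pos": TCP position; "tool_rot": TCP orientation; "force": force on the tool from outside, world axes, zero at the start; "torque": the same for the moment, N m; "grip_width": opening from 0.0 (shut) to 1.0 (fully open).
Only numpy, scipy, OpenCV 4.12 (cv2) and the standard library are available. Lean on these libraries where they do the work, as an engineer would, in place of code of your own. Each camera call takes 0.05 s, during which the arm holds its last target.

## Working session

There is one attempt and no reset: what is moved stays moved. The work goes in short steps, Python scripts to look and compute and a tool call to move; the robot and the scene stay as the last step left them, time stands still between calls to the robot, and variables do not carry over. Pictures are saved under pics/ and viewed, and the job is handed in when it is done.

Besides the shell and the picture viewer there is one more tool, called after ">>>" in YAML: its name, and indented under it one key for each argument. step_arm: Moves the arm, as the interface text tells. Its arguments: {"type":"object","properties":{"plan":{"type":"array","items":{"type":"array","items":{"type":"number"}}}},"required":["plan"]}

```bash
mkdir -p pics; python3 - <<'E'
from workcell import sensors, vision
import cv2
s=sensors.get_state(); print(s)
for n in("top","scene"):
    f=vision.grab_frame(n); cv2.imwrite(f"pics/{n}0.png",f["image"][:,:,::-1])
    print(n,{k:f[k] for k in("fx","fy","cx","cy","rvec","tvec")})
E
```

```text
{'clock': 0.0, 'q': array([ 1.23302260e+00,  2.38760420e-01, -1.42574997e-02,  1.31922400e+00,
       -6.63865257e-05,  1.57081197e+00]), 'dq': array([ 0.00016892, -0.0006761 ,  0.00023772, -0.0011229 , -0.00024644,
       -0.00131015]), 'joint_efforts': array([ 5.82025004e-04, -5.38785660e+01,  3.46436977e+01,  1.82337145e-02,
        1.88846298e-04,  1.01868193e-05]), 'tool_pos': array([173.85543421, 494.92318492, 230.68705986]), 'tool_rot': array([ 4.45003161e-04,  8.15904850e-01,  5.78185742e-01, -5.70535869e-04]), 'force': array([ 0.63978995, -0.80397626,  0.962633  ]), 'torque': array([ 0.0221879 , -0.04471426, -0.00925363]), 'grip_width': 1.0011397634825443}
top {'fx': 486.40636141783335, 'fy': 486.40636141783335, 'cx': 316.7512543750124, 'cy': 205.2353148768179, 'rvec': array([ 2.16475491, -2.11009749,  0.11368128]), 'tvec': array([ -4.41960516, 562.2297185 , 957.79867978])}
scene {'fx': 432.3276405136477, 'fy': 432.3276405136477, 'cx': 310.5997463300192, 'cy': 196.08785365722014, 'rvec': array([ 2.32863176,  0.83645185, -0.28006731]), 'tvec': array([-435.56399485, -252.35694119,  972.21606454])}
```

View pics/top0.png

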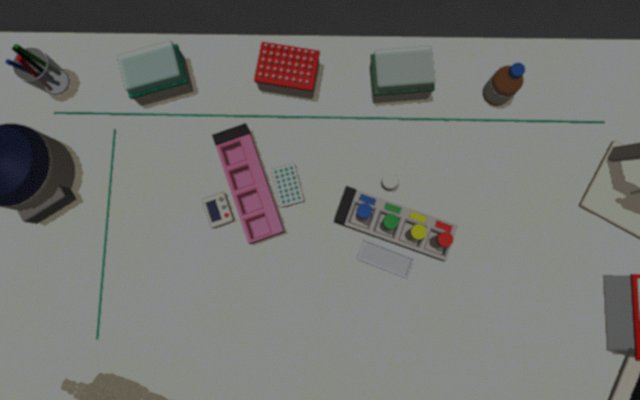

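View pics/scene0.png

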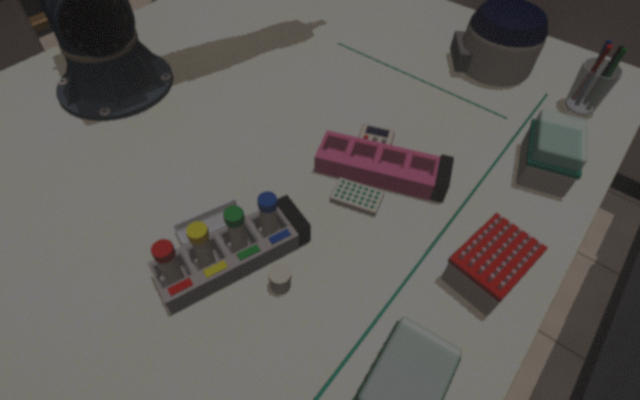

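The top view shows the grey rack with its black end near (346,206). From there the order is blue (364,212), green (391,222), yellow (418,232), red (445,240). The pink rack is empty, with its black end near (232,134). The scene view shows the same order. Next I'll measure positions.

```bash
cat > h.py <<'E'
import numpy as np, cv2
from workcell import sensors, vision
def ray(f,uv,z):
    R,_=cv2.Rodrigues(np.array(f["rvec"])); t=np.array(f["tvec"]).ravel()
    C=-R.T@t
    d=R.T@np.array([(uv[0]-f["cx"])/f["fx"],(uv[1]-f["cy"])/f["fy"],1.])
    return C+d*(z-C[2])/d[2]
def cloud(f):
    R,_=cv2.Rodrigues(np.array(f["rvec"])); t=np.array(f["tvec"]).ravel()
    v,u=np.mgrid[0:400,0:640]; Z=f["range_z"].astype(float)
    P=np.stack([(u-f["cx"])/f["fx"]*Z,(v-f["cy"])/f["fy"]*Z,Z],-1)-t
    P=P@R; P[Z<=0]=np.nan
    return P
HUE={"red":(0,0),"yellow":(22,38),"green":(45,85),"blue":(105,130)}
def cmask(img,c):
    h=cv2.cvtColor(img,cv2.COLOR_RGB2HSV); H,S,V=cv2.split(h)
    m=((H<6)|(H>174)) if c=="red" else ((H>=HUE[c][0])&(H<=HUE[c][1]))
    return m&(S>120)&(V>40)
E
python3 - <<'E'
from h import *
for n in("top","scene"):
    f=vision.grab_frame(n); P=cloud(f); img=f["image"]
    for c in HUE:
        m=cmask(img,c)&(abs(P[...,0])<900)
        for zl,zh,lab,zp in((92,112,"cap",101),(34,50,"tab",43)):
            mm=(m&(P[...,2]>zl)&(P[...,2]<zh)).astype(np.uint8)
            k,L,st,ce=cv2.connectedComponentsWithStats(mm)
            for i in range(1,k):
                if st[i,4]>25: print(n,c,lab,st[i],ce[i].round(1),ray(f,ce[i],zp).round(1),np.nanmedian(P[L==i],0).round(1))
    H=cv2.cvtColor(img,cv2.COLOR_RGB2HSV)
    pk=((H[...,0]>150)&(H[...,0]<175)&(H[...,1]>70)&(P[...,2]>33)&(P[...,2]<47)).astype(np.uint8)
    k,L,st,ce=cv2.connectedComponentsWithStats(pk); i=1+np.argmax(st[1:,4])
    pts=P[L==i][:,:2].astype(np.float32); r=cv2.minAreaRect(pts); print(n,"pink top",st[i],np.nanmedian(P[L==i],0),r,cv2.boxPoints(r).round(1).tolist())
    bl=((H[...,2]<70)&(P[...,2]>43)&(P[...,2]<54)).astype(np.uint8)
    k,L,st,ce=cv2.connectedComponentsWithStats(bl)
    for i in range(1,k):
        if st[i,4]>60: 
            r=cv2.minAreaRect(P[L==i][:,:2].astype(np.float32));print(n,"black",st[i],ce[i].round(1),ray(f,ce[i],48).round(1),r)
E
```

```text
top red cap [437 232  16  15 192] [444.4 239. ] [ 495.1 -234.5  101. ] [ 495.1 -234.3  100.6]
top red cap [631 274   9  87 463] [635.8 315.4] [ 364.3 -580.6  101. ] [ 363.5 -579.9  102. ]
top red tab [436 221  16  12 105] [443.6 226.1] [ 525.3 -246.4   43. ] [ 525.5 -247.1   43.1]
top yellow cap [410 224  16  16 195] [417.9 231.5] [ 508.  -184.7  101. ] [ 508.6 -184.9  100.6]
top yellow tab [410 212  16  10  95] [417.6 216.8] [ 542.8 -194.5   43. ] [ 542.6 -194.8   42.7]
top green cap [383 215  15  14 167] [390.2 221.3] [ 526.1 -132.5  101. ] [ 526.4 -132.2  101.2]
top green tab [385 204  15   9  68] [392.3 207.9] [ 559.7 -143.5   43. ] [ 559.7 -143.1   42.8]
top blue cap [357 204  15  14 162] [363.9 210.6] [545.3 -82.4 101. ] [544.9 -82.5 100.9]
top blue tab [360 195  15   9  79] [366.9 199.2] [576.3 -91.9  43. ] [576.4 -91.9  43.2]
top pink top [ 217  133   66  110 2251] [596.50739974 145.66374942  39.83253545] ((596.078857421875, 151.49716186523438), (217.57814025878906, 74.58709716796875), 20.999420166015625) [[481.20001220703125, 147.3000030517578], [507.8999938964844, 77.699996
[... 3497 characters left out ...]
15200805664)
scene black [229 230  17  14  74] [238.2 238.9] [ 534.  -140.2   48. ] ((532.8824462890625, -138.39422607421875), (25.43351173400879, 13.336353302001953), 61.4050407409668)
scene black [194 247  19  14  73] [204.4 255.1] [ 516.1 -192.1   48. ] ((513.677734375, -191.82009887695312), (25.473800659179688, 13.027599334716797), 55.557342529296875)
scene black [448 263  51  41 216] [473.3 284.2] [844.3  18.1  48. ] ((841.855712890625, 19.077014923095703), (4.412167072296143, 80.85568237304688), 81.80313110351562)
scene black [160 265  21  13  83] [171.9 273. ] [ 503.  -241.8   48. ] ((501.3458557128906, -241.80313110351562), (26.698509216308594, 11.901193618774414), 64.71360778808594)
```

Each height, gap and tab offset matches the given sizes. Grey yaw is about -0.32 and pink yaw about -1.21. Next I'll check the pink cell centres using their floors.

```bash
python3 - <<'E'
from h import *
yaw=-1.209; o=np.array([592.3,157.8]); R=np.array([[np.cos(yaw),-np.sin(yaw)],[np.sin(yaw),np.cos(yaw)]])
for n in("top","scene"):
    f=vision.grab_frame(n); P=cloud(f)
    L=(P[...,:2]-o)@R
    m=(abs(L[...,0]-8)<36)&(abs(L[...,1])<106)
    m&=(P[...,2]<33)|(np.isnan(P[...,2]))
    fl=(m&(P[...,2]<33)).astype(np.uint8)
    k,lab,st,ce=cv2.connectedComponentsWithStats(fl)
    for i in range(1,k):
        if st[i,4]>40:
            q=L[lab==i]; z=P[lab==i][:,2]
            # rim outline of hole, cast at z=40
            u,v=cv2.minAreaRect(np.argwhere(lab==i)[:,::-1].astype(np.float32))[0]
            w=ray(f,(u,v),40)
            print(n,st[i],np.median(z).round(1),"local lo/hi",np.percentile(q,2,0).round(1),np.percentile(q,98,0).round(1),"rim ctr",w.round(1),((w[:2]-o)@R).round(1))
E
```

```text
top [221 142  24  24 358] 6.7 local lo/hi [-22.6  70.4] [ 15.1 102.9] rim ctr [666.9 187.6  40. ] [-1.4 80.3]
top [230 166  24  24 364] 6.8 local lo/hi [-22.4  14.8] [15.2 48.9] rim ctr [616.7 168.5  40. ] [-1.3 26.6]
top [238 190  24  24 379] 6.7 local lo/hi [-22.1 -40.6] [15.6 -5.5] rim ctr [566.5 149.   40. ] [ -0.9 -27.3]
top [246 214  24  25 385] 6.6 local lo/hi [-21.9 -96.4] [ 15.5 -59.6] rim ctr [516.5 130.   40. ] [ -0.8 -80.7]
scene [323 137  26  18 306] 16.8 local lo/hi [ -22.2 -102.7] [  3.  -65.5] rim ctr [518.9 124.   40. ] [  5.7 -80.6]
scene [351 143  26  19 314] 15.4 local lo/hi [-22.7 -48.6] [ -4.2 -10.5] rim ctr [568.9 143.4  40. ] [  5.2 -27. ]
scene [379 150  26  19 330] 15.0 local lo/hi [-22.7   5.5] [-8.4 45.3] rim ctr [618.3 162.5  40. ] [ 4.8 26. ]
scene [409 157  26  19 341] 14.8 local lo/hi [-23.3  60.6] [-10.4 100.5] rim ctr [668.4 182.5  40. ] [ 3.9 79.9]
```

>>> step_arm:
  plan:
    - [4, -6, 0, 0.18, 1]
    - [8, -12, 0, 0.36, 1]
    - [12, -18, -1, 0.54, 1]
    - [16, -23, -2, 0.72, 1]
    - [20, -29, -3, 0.9, 1]
    - [23, -35, -4, 1.08, 1]
    - [26, -41, -4.5, 1.26, 1]
    - [29, -46, -4.5, 1.44, 1]

```text
clock: 1.3
tool_pos: [409.4, 133.7, 194.6]
tool_rot: [0.0, 0.304, 0.953, 0.0]
force: [0.1, 0.7, -0.3]
grip_width: 1.002
```

>>> step_arm:
  plan:
    - [0, 0, 0, 0, 1]
    - [0, 0, 0, 0, 1]
    - [0, 0, 0, 0, 1]
    - [0, 0, 0, 0, 1]
    - [0, 0, 0, 0, 1]
    - [0, 0, 0, 0, 1]
    - [0, 0, 0, 0, 1]
    - [0, 0, 0, 0, 1]

```text
clock: 2.3
tool_pos: [408.8, 135.3, 194.7]
tool_rot: [0.0, 0.306, 0.952, -0.0]
force: [0.1, 0.2, 0.5]
grip_width: 1.003
```

>>> step_arm:
  plan:
    - [3, -4.5, 0, 0.08, 1]
    - [6, -9.5, 0, 0.15, 1]
    - [9, -14.5, 0, 0.22, 1]
    - [12, -19, 0, 0.3, 1]
    - [13.7, -21.9, -0.5, 0.303, 1]
    - [13.7, -21.9, -0.5, 0.303, 1]
    - [13.7, -21.9, -0.5, 0.303, 1]
    - [13.7, -21.9, -0.5, 0.303, 1]

```text
clock: 3.3
tool_pos: [545.4, -82.8, 190.0]
tool_rot: [0.0, 0.159, 0.987, 0.0]
force: [0.7, 0.5, -0.5]
grip_width: 1.0
```

```bash
python3 - <<'E'
from h import *
s=sensors.get_state();print(s["tool_pos"],s["tool_rot"],s["q"])
f=vision.grab_frame("wrist"); cv2.imwrite("pics/w1.png",f["image"][:,:,::-1]); print({k:f[k] for k in f if k not in("image","range_z")})
E
```

```text
[545.41798832 -82.80065002 190.01739313] [8.50198173e-05 1.58708247e-01 9.87325520e-01 4.52092850e-05] [-1.50710445e-01  2.99913436e-01 -3.42596980e-02  1.23645238e+00
  8.89406498e-05 -1.40274240e+00]
{'fx': 309.70691628693146, 'fy': 309.70691628693146, 'cx': 318.2401804094744, 'cy': 198.747340741714, 'T_tool_cam': array([[ 9.99999881e-01, -1.58721069e-04, -4.60612619e-04,
         3.88128357e-01],
       [ 2.81928037e-04,  9.59587415e-01,  2.81410577e-01,
        -7.04377288e+01],
       [ 3.97332285e-04, -2.81410673e-01,  9.59587346e-01,
        -1.41329573e+02],
       [ 0.00000000e+00,  0.00000000e+00,  0.00000000e+00,
         1.00000000e+00]])}
```

View pics/w1.png

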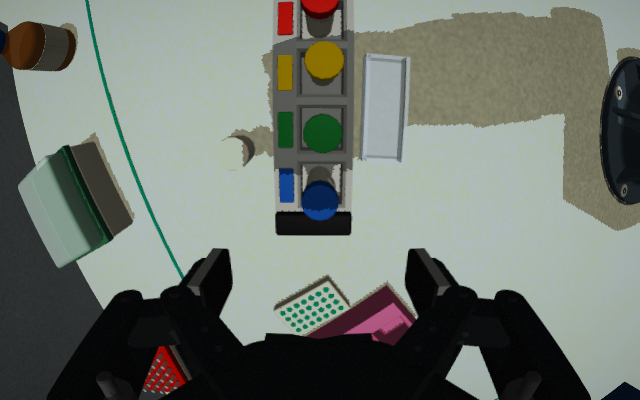

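The wrist view shows the blue cap at (320,201), centred between the fingers, with the row running straight up the picture. I'll locate all four caps from this view.

```bash
cat >> h.py <<'E'
from scipy.spatial.transform import Rotation as Ro
def wrist(zp=101,cols=("red","yellow","green","blue"),show=True):
    s=sensors.get_state(); f=vision.grab_frame("wrist")
    R=Ro.from_quat(np.roll(s["tool_rot"],-1)).as_matrix(); T=f["T_tool_cam"]
    Rc=R@T[:3,:3]; C=s["tool_pos"]+R@T[:3,3]
    out={}
    K=np.array([[f["fx"],0,f["cx"]],[0,f["fy"],f["cy"]],[0,0,1.]])
    for c in cols:
        m=cmask(f["image"],c)
        k,L,st,ce=cv2.connectedComponentsWithStats(m.astype(np.uint8))
        for i in range(1,k):
            if st[i,4]<80: continue
            pix=np.argwhere(L==i)[:,::-1].astype(float)
            d=(pix-[f["cx"],f["cy"]])/f["fx"]; r=np.hypot(*d.T)+1e-9
            D=np.c_[d*(np.sin(r)/r)[:,None],np.cos(r)]@Rc.T
            X=C+D*((zp-C[2])/D[:,2])[:,None]
            # depth z of pixels
            Z=f["range_z"][L==i]; dc=np.c_[d*(np.sin(r)/r)[:,None],np.cos(r)]
            W=C+(dc/dc[:,2:]*Z[:,None])@Rc.T
            top=abs(W[:,2]-zp)<5
            if top.sum()<60: continue
            (cx,cy),rad=cv2.minEnclosingCircle(X[top][:,:2].astype(np.float32))
            print(c,"pix",ce[i].round(0),"n",top.sum(),"circle",round(cx,1),round(cy,1),"r",round(rad,1),"mean",X[top][:,:2].mean(0).round(1),"z",W[top][:,2].mean().round(1))
    return s,f
E
python3 -c "
from h import *
wrist()"
```

```text
red pix [320.   8.] n 423 circle 495.2 -230.1 r 14.1 mean [ 496.8 -226.3] z 99.4
yellow pix [324.  60.] n 1208 circle 507.3 -184.6 r 14.9 mean [ 507.3 -184.4] z 99.6
green pix [323. 133.] n 1157 circle 525.4 -132.4 r 14.5 mean [ 525.5 -132.5] z 99.7
blue pix [320. 201.] n 1046 circle 544.0 -82.2 r 15.2 mean [544.2 -82.6] z 99.6
```

>>> step_arm:
  plan:
    - [-0.1, 0, -4, 0, 1]
    - [-0.1, 0, -8, 0, 1]
    - [-0.1, 0, -11, 0, 1]
    - [-0.1, 0, -12.2, 0, 1]
    - [-0.1, 0, -12.2, 0, 0.6]
    - [-0.1, 0, -12.2, 0, 0.3]
    - [-0.1, 0, -12.2, 0, 0]
    - [-0.1, 0, -12.2, 0, 0]

```text
clock: 4.4
tool_pos: [545.6, -83.8, 69.0]
tool_rot: [0.001, 0.159, 0.987, 0.0]
force: [-0.8, 1.6, 5.9]
grip_width: 0.331
```

>>> step_arm:
  plan:
    - [0, 0, 0, 0, 0]
    - [0, 0, 0, 0, 0]
    - [0, 0, 0, 0, 0]
    - [0, 0, 0.5, 0, 0]
    - [0, 0, 1, 0, 0]
    - [0, 0, 1.5, 0, 0]
    - [0, 0, 2, 0, 0]
    - [0, 0, 2, 0, 0]

```text
clock: 5.4
tool_pos: [545.1, -83.7, 88.2]
tool_rot: [0.0, 0.159, 0.987, -0.0]
force: [-0.8, 0.5, 0.2]
grip_width: 0.33
```

```bash
python3 - <<'E'
from h import *
f=vision.grab_frame("scene"); cv2.imwrite("pics/s1.png",cv2.resize(f["image"][120:320,100:400,::-1],None,fx=2.6,fy=2.6))
E
```

```text
(no output)
```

View pics/s1.png

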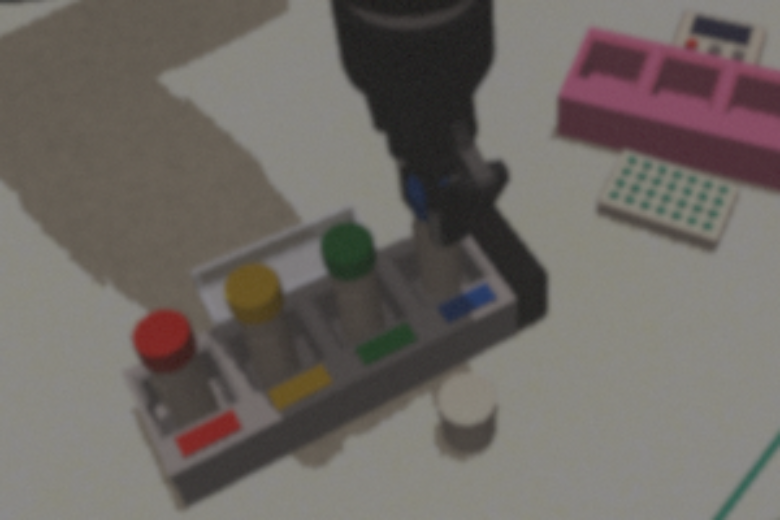

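The scene crop shows the blue cap between the fingers with the tube upright and lifting. Next I'll carry it to the far cell of the pink rack.

>>> step_arm:
  plan:
    - [0, 0, 4, 0, 0]
    - [0, 0, 7, 0, 0]
    - [-0.5, 4, 7, -0.17, 0]
    - [-1, 8.5, 7, -0.35, 0]
    - [-1.6, 13, 7, -0.53, 0]
    - [-2.2, 17.5, 7, -0.71, 0]
    - [-2.85, 21.3, 7, -0.889, 0]
    - [-2.85, 21.3, 7, -0.889, 0]

```text
clock: 6.45
tool_pos: [515.7, 131.5, 157.5]
tool_rot: [-0.0, 0.568, 0.823, -0.0]
force: [-0.4, -0.2, 0.1]
grip_width: 0.331
```

>>> step_arm:
  plan:
    - [0, 0, 0, 0, 0]
    - [0, 0, 0, 0, 0]
    - [0, 0, 0, 0, 0]
    - [0, 0, 0, 0, 0]
    - [0, 0, -1, 0, 0]
    - [0, 0, -2, 0, 0]
    - [0, 0, -2, 0, 0]
    - [0, 0, -2, 0, 0]

```text
clock: 7.45
tool_pos: [516.3, 129.3, 137.6]
tool_rot: [-0.0, 0.568, 0.823, -0.0]
force: [-0.8, -0.2, 0.0]
grip_width: 0.328
```

```bash
python3 - <<'E'
from h import *
s=sensors.get_state();print(s["tool_pos"],s["tool_rot"],s["force"],2*np.arctan2(s["tool_rot"][2],s["tool_rot"][1]))
f=vision.grab_frame("wrist"); cv2.imwrite("pics/w2.png",f["image"][:,:,::-1])
f=vision.grab_frame("scene"); cv2.imwrite("pics/s2.png",cv2.resize(f["image"][20:220,200:500,::-1],None,fx=2.6,fy=2.6))
E
```

```text
[516.25081995 129.31078428 137.61456297] [-6.56424126e-05  5.68250338e-01  8.22855711e-01 -1.66476712e-04] [-0.84827391 -0.21021426  0.00096921] 1.932836708053115
```

View pics/s2.png

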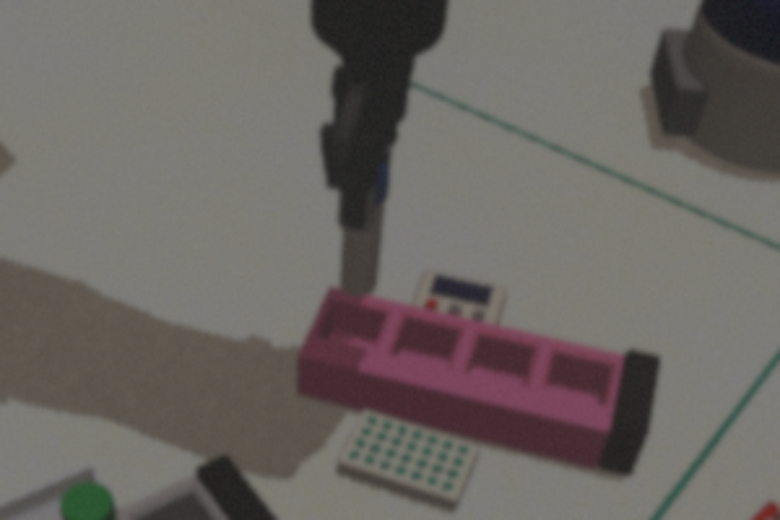

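View pics/w2.png

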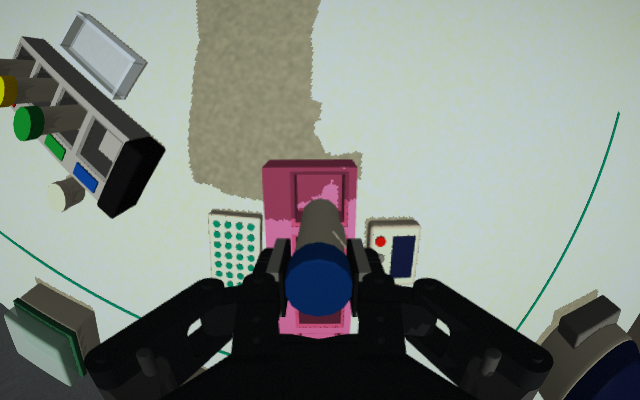

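The wrist view shows the tube upright and in line with the far cell's opening (columns 295–345). I'll lower it and release.

>>> step_arm:
  plan:
    - [0, 0, -2, 0, 0]
    - [0, 0, -4, 0, 0]
    - [0, 0, -5.5, 0, 0]
    - [0, 0, -6.4, 0, 0]
    - [0, 0, -6.8, 0, 0]
    - [0, 0, -6.8, 0, 0]
    - [0, 0, -6.8, 0, 0]
    - [0, 0, -6.8, 0, 0]

```text
clock: 8.55
tool_pos: [516.6, 129.4, 70.2]
tool_rot: [0.0, 0.568, 0.823, 0.0]
force: [0.1, -0.2, -0.1]
grip_width: 0.328
```

>>> step_arm:
  plan:
    - [0, 0, 0, 0, 0.5]
    - [0, 0, 0, 0, 0.8]
    - [0, 0, 0, 0, 1]
    - [0, 0, 0, 0, 1]
    - [0, 0, 0, 0, 1]
    - [0, 0, 3, 0, 1]
    - [0, 0, 7, 0, 1]
    - [0, 0, 11, 0, 1]

```text
clock: 9.55
tool_pos: [516.1, 129.3, 180.9]
tool_rot: [-0.0, 0.568, 0.823, -0.0]
force: [0.0, 0.7, -1.0]
grip_width: 0.997
```

```bash
python3 - <<'E'
from h import *
s,f=wrist(); print(s["tool_pos"]); cv2.imwrite("pics/w3.png",f["image"][:,:,::-1])
E
```

```text
red pix [14. 71.] n 295 circle 493.5 -230.1 r 16.6 mean [ 493.1 -230.2] z 99.5
yellow pix [34. 90.] n 398 circle 505.4 -180.0 r 17.1 mean [ 506.  -180.1] z 99.5
green pix [ 55. 119.] n 442 circle 524.6 -129.9 r 14.7 mean [ 524.5 -129.7] z 99.8
blue pix [320. 205.] n 1115 circle 515.4 131.7 r 14.9 mean [515.3 131.8] z 99.6
[516.09765656 129.25222189 180.85239109]
```

View pics/w3.png

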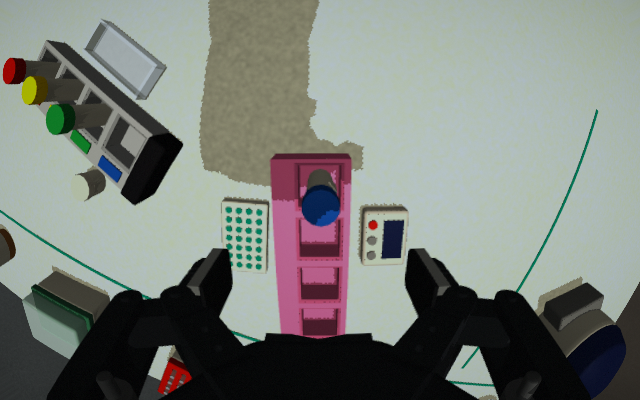

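Blue stands in its cell with its cap top at about 100 mm, centred within about 2 mm. Green is next.

>>> step_arm:
  plan:
    - [0.2, -5.2, 0, 0.18, 1]
    - [0.4, -10.5, 0, 0.36, 1]
    - [0.6, -15.7, 0, 0.54, 1]
    - [0.8, -21, 0, 0.72, 1]
    - [1.0, -26.2, 0, 0.889, 1]
    - [1.0, -26.2, 0, 0.889, 1]
    - [1.0, -26.2, -2, 0.889, 1]
    - [1.0, -26.2, -5, 0.889, 1]

```text
clock: 10.6
tool_pos: [526.9, -132.3, 129.7]
tool_rot: [0.001, 0.16, 0.987, 0.0]
force: [0.3, 0.8, -0.2]
grip_width: 0.996
```

```bash
python3 - <<'E'
from h import *
s,f=wrist(); print(s["tool_pos"],2*np.arctan2(s["tool_rot"][2],s["tool_rot"][1]))
E
```

```text
red pix [316.  46.] n 2116 circle 494.1 -234.1 r 14.8 mean [ 494.2 -234.1] z 99.7
yellow pix [322. 136.] n 2152 circle 506.9 -185.2 r 14.7 mean [ 506.9 -185.3] z 99.7
green pix [320. 228.] n 1715 circle 524.9 -133.8 r 14.8 mean [ 525.  -133.9] z 99.6
[ 526.90188799 -132.3485173   129.7416948 ] 2.8201048288774198
```

>>> step_arm:
  plan:
    - [-0.1, -0.1, -3, 0, 1]
    - [-0.1, -0.1, -5, 0, 1]
    - [-0.1, -0.1, -6.1, 0, 1]
    - [-0.1, -0.1, -6.1, 0, 0.6]
    - [-0.1, -0.1, -6.1, 0, 0.3]
    - [-0.1, -0.1, -6.1, 0, 0]
    - [-0.1, -0.1, -6.1, 0, 0]
    - [-0.1, -0.1, -6.1, 0, 0]

```text
clock: 11.65
tool_pos: [525.9, -133.8, 69.7]
tool_rot: [0.001, 0.159, 0.987, -0.0]
force: [-0.5, 1.3, 6.3]
grip_width: 0.328
```

>>> step_arm:
  plan:
    - [0, 0, 0, 0, 0]
    - [0, 0, 0, 0, 0]
    - [0, 0, 0, 0, 0]
    - [0, 0, 1, 0, 0]
    - [0, 0, 3, 0, 0]
    - [0, 0, 6, 0, 0]
    - [0, 0, 10.5, 0, 0]
    - [0, 0, 10.5, 0, 0]

```text
clock: 12.65
tool_pos: [527.2, -134.2, 177.6]
tool_rot: [0.003, 0.159, 0.987, -0.0]
force: [-0.6, -0.4, -1.2]
grip_width: 0.33
```

>>> step_arm:
  plan:
    - [0.7, 5, 0, -0.17, 0]
    - [1.4, 10, 0, -0.35, 0]
    - [2.1, 15, 0, -0.53, 0]
    - [2.8, 20, 0, -0.71, 0]
    - [3.5, 25, 0, -0.889, 0]
    - [4.1, 28.2, 0, -0.889, 0]
    - [4.1, 28.2, 0, -0.889, 0]
    - [4.1, 28.2, 0, -0.889, 0]

```text
clock: 13.65
tool_pos: [565.8, 147.8, 173.2]
tool_rot: [-0.0, 0.568, 0.823, -0.001]
force: [-0.4, -0.2, -0.9]
grip_width: 0.33
```

>>> step_arm:
  plan:
    - [0, 0, -1, 0, 0]
    - [0, 0, -2.5, 0, 0]
    - [0, 0, -3.5, 0, 0]
    - [0, 0, -3.5, 0, 0]
    - [0, 0, -3.5, 0, 0]
    - [0, 0, -3.5, 0, 0]
    - [0, 0, -3.5, 0, 0]
    - [0, 0, -3.5, 0, 0]

```text
clock: 14.65
tool_pos: [566.4, 148.3, 138.9]
tool_rot: [0.0, 0.568, 0.823, 0.0]
force: [0.2, -0.4, -0.3]
grip_width: 0.326
```

```bash
python3 - <<'E'
from h import *
s,f=wrist(); print(s["tool_pos"],2*np.arctan2(s["tool_rot"][2],s["tool_rot"][1])); cv2.imwrite("pics/w4.png",f["image"][:,:,::-1])
E
```

```text
yellow pix [ 9. 35.] n 253 circle 503.7 -177.0 r 17.3 mean [ 504.7 -174.6] z 98.7
blue pix [321. 142.] n 1889 circle 516.6 132.1 r 14.5 mean [516.4 132.1] z 99.7
[566.42051326 148.33337666 138.9463874 ] 1.9327886287064442
```

View pics/w4.png

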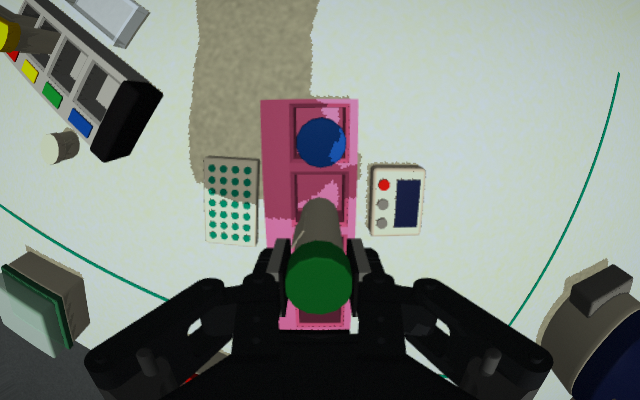

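Green is upright and over the second cell, with the empty cell visible between it and the far wall at (320,195). Blue stands at (321,142).

>>> step_arm:
  plan:
    - [0, 0, -2, 0, 0]
    - [0, 0, -4, 0, 0]
    - [0, 0, -5.5, 0, 0]
    - [0, 0, -6.4, 0, 0]
    - [0, 0, -6.9, 0, 0]
    - [0, 0, -6.9, 0, 0]
    - [0, 0, -6.9, 0, 0]
    - [0, 0, -6.9, 0, 0]

```text
clock: 15.7
tool_pos: [566.4, 148.3, 69.9]
tool_rot: [0.0, 0.568, 0.823, 0.0]
force: [-0.2, -0.8, -1.2]
grip_width: 0.329
```

>>> step_arm:
  plan:
    - [0, 0, 0, 0, 0.5]
    - [0, 0, 0, 0, 0.8]
    - [0, 0, 0, 0, 1]
    - [0, 0, 0, 0, 1]
    - [0, 0, 0, 0, 1]
    - [0, 0, 3, 0, 1]
    - [0, 0, 7, 0, 1]
    - [0, 0, 11, 0, 1]

```text
clock: 16.7
tool_pos: [566.1, 148.2, 180.8]
tool_rot: [-0.0, 0.568, 0.823, -0.0]
force: [-0.5, 0.1, 0.6]
grip_width: 1.0
```

```bash
python3 - <<'E'
from h import *
s,f=wrist(); print(s["tool_pos"])
E
```

```text
red pix [13. 22.] n 383 circle 490.7 -239.2 r 26.9 mean [ 492.2 -236.3] z 99.0
yellow pix [35. 40.] n 374 circle 506.2 -180.0 r 17.2 mean [ 506.8 -180.1] z 99.5
green pix [319. 205.] n 1098 circle 564.9 149.7 r 14.8 mean [564.9 149.5] z 99.7
blue pix [320. 137.] n 1253 circle 516.6 132.3 r 14.5 mean [516.4 132.1] z 99.7
[566.11377275 148.24411018 180.8329342 ]
```

Green is seated. Yellow is next.

>>> step_arm:
  plan:
    - [-1, -5.7, 0, 0.16, 1]
    - [-2, -11.4, 0, 0.32, 1]
    - [-3, -17.1, 0, 0.48, 1]
    - [-4, -22.8, 0, 0.64, 1]
    - [-5, -28.4, 0, 0.8, 1]
    - [-5.9, -33.4, 0, 0.889, 1]
    - [-5.9, -33.4, -2, 0.889, 1]
    - [-5.9, -33.4, -5, 0.889, 1]

```text
clock: 17.75
tool_pos: [507.7, -187.0, 129.8]
tool_rot: [0.001, 0.16, 0.987, -0.0]
force: [0.9, 0.4, 0.5]
grip_width: 1.0
```

>>> step_arm:
  plan:
    - [0, 0, 0, 0, 1]
    - [0, 0, 0, 0, 1]
    - [0, 0, 0, 0, 1]
    - [0, 0, 0, 0, 1]
    - [0, 0, 0, 0, 1]
    - [0, 0, 0, 0, 1]
    - [0, 0, 0, 0, 1]
    - [0, 0, 0, 0, 1]

```text
clock: 18.75
tool_pos: [507.3, -185.7, 129.7]
tool_rot: [0.0, 0.159, 0.987, -0.0]
force: [-0.3, 0.4, -0.2]
grip_width: 0.996
```

```bash
python3 - <<'E'
from h import *
s,f=wrist(); print(s["tool_pos"],2*np.arctan2(s["tool_rot"][2],s["tool_rot"][1]))
E
```

```text
red pix [313. 144.] n 2128 circle 493.7 -235.6 r 14.7 mean [ 493.8 -235.5] z 99.7
yellow pix [319. 227.] n 1756 circle 506.4 -186.4 r 15.1 mean [ 506.5 -186.7] z 99.6
[ 507.31077056 -185.70691515  129.7196685 ] 2.821757975202112
```

>>> step_arm:
  plan:
    - [-0.1, -0.1, -3, 0, 1]
    - [-0.1, -0.1, -5, 0, 1]
    - [-0.1, -0.1, -6.1, 0, 1]
    - [-0.1, -0.1, -6.1, 0, 0.6]
    - [-0.1, -0.1, -6.1, 0, 0.3]
    - [-0.1, -0.1, -6.1, 0, 0]
    - [-0.1, -0.1, -6.1, 0, 0]
    - [-0.1, -0.1, -6.1, 0, 0]

```text
clock: 19.8
tool_pos: [506.9, -186.9, 69.7]
tool_rot: [0.001, 0.159, 0.987, -0.0]
force: [-0.8, -0.5, 5.6]
grip_width: 0.333
```

>>> step_arm:
  plan:
    - [0, 0, 0, 0, 0]
    - [0, 0, 0, 0, 0]
    - [0, 0, 0, 0, 0]
    - [0, 0, 1, 0, 0]
    - [0, 0, 3, 0, 0]
    - [0, 0, 6, 0, 0]
    - [0, 0, 10.5, 0, 0]
    - [0, 0, 10.5, 0, 0]

```text
clock: 20.8
tool_pos: [508.2, -187.4, 177.7]
tool_rot: [0.003, 0.159, 0.987, -0.001]
force: [0.7, -0.2, -1.2]
grip_width: 0.325
```

>>> step_arm:
  plan:
    - [1.8, 5.6, 0, -0.16, 0]
    - [3.6, 11.2, 0, -0.32, 0]
    - [5.4, 16.8, 0, -0.48, 0]
    - [7.2, 22.4, 0, -0.64, 0]
    - [9, 28, 0, -0.8, 0]
    - [10.5, 33, 0, -0.889, 0]
    - [11.1, 35.5, 0, -0.889, 0]
    - [11.1, 35.5, 0, -0.889, 0]

```text
clock: 21.8
tool_pos: [617.1, 169.6, 172.9]
tool_rot: [-0.0, 0.567, 0.824, -0.001]
force: [0.2, -0.1, 0.2]
grip_width: 0.332
```

>>> step_arm:
  plan:
    - [0, 0, -1, 0, 0]
    - [0, 0, -2.5, 0, 0]
    - [0, 0, -3.5, 0, 0]
    - [0, 0, -3.5, 0, 0]
    - [0, 0, -3.5, 0, 0]
    - [0, 0, -3.5, 0, 0]
    - [0, 0, -3.5, 0, 0]
    - [0, 0, -3.5, 0, 0]

```text
clock: 22.8
tool_pos: [617.4, 168.4, 138.9]
tool_rot: [0.0, 0.568, 0.823, 0.0]
force: [-1.2, -0.0, -0.5]
grip_width: 0.331
```

```bash
python3 - <<'E'
from h import *
s,f=wrist(); print(s["tool_pos"],2*np.arctan2(s["tool_rot"][2],s["tool_rot"][1])); cv2.imwrite("pics/w5.png",f["image"][:,:,::-1])
E
```

```text
green pix [318. 139.] n 1878 circle 566.2 150.1 r 14.5 mean [566.1 149.9] z 99.7
blue pix [320.  51.] n 1901 circle 517.7 132.6 r 14.8 mean [517.5 132.6] z 99.7
[617.41993657 168.37675383 138.93466217] 1.9328689718571372
```

View pics/w5.png

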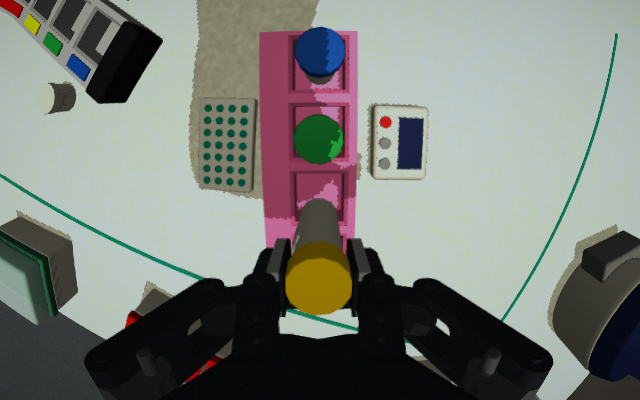

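Yellow is upright and lined up with the third cell. Blue (320,51) and green (318,139) stand in theirs.

>>> step_arm:
  plan:
    - [0, 0, -2, 0, 0]
    - [0, 0, -4, 0, 0]
    - [0, 0, -5.5, 0, 0]
    - [0, 0, -6.4, 0, 0]
    - [0, 0, -6.9, 0, 0]
    - [0, 0, -6.9, 0, 0]
    - [0, 0, -6.9, 0, 0]
    - [0, 0, -6.9, 0, 0]

```text
clock: 23.85
tool_pos: [617.4, 168.3, 70.0]
tool_rot: [0.0, 0.568, 0.823, 0.0]
force: [-0.1, 0.1, -0.2]
grip_width: 0.334
```

>>> step_arm:
  plan:
    - [0, 0, 0, 0, 0.5]
    - [0, 0, 0, 0, 0.8]
    - [0, 0, 0, 0, 1]
    - [0, 0, 0, 0, 1]
    - [0, 0, 0, 0, 1]
    - [0, 0, 3, 0, 1]
    - [0, 0, 7, 0, 1]
    - [0, 0, 11, 0, 1]

```text
clock: 24.85
tool_pos: [617.2, 168.2, 180.8]
tool_rot: [-0.0, 0.568, 0.823, -0.0]
force: [0.1, 0.6, 0.1]
grip_width: 1.001
```

```bash
python3 - <<'E'
from h import *
s,f=wrist(); print(s["tool_pos"])
E
```

```text
yellow pix [318. 205.] n 1118 circle 616.7 169.2 r 14.9 mean [616.5 169.3] z 99.6
green pix [318. 134.] n 1238 circle 566.4 150.0 r 14.5 mean [566.2 150. ] z 99.7
blue pix [320.  62.] n 1261 circle 517.2 132.5 r 14.5 mean [517.3 132.5] z 99.7
[617.15966561 168.24819238 180.83380558]
```

Yellow is seated. Red is last.

>>> step_arm:
  plan:
    - [-1.8, -5.9, 0, 0.15, 1]
    - [-3.6, -11.8, 0, 0.3, 1]
    - [-5.4, -17.7, 0, 0.45, 1]
    - [-7.2, -23.6, 0, 0.6, 1]
    - [-9, -29.5, 0, 0.75, 1]
    - [-10.8, -35.4, 0, 0.889, 1]
    - [-12.3, -40.4, 0, 0.889, 1]
    - [-12.3, -40.4, 0, 0.889, 1]

```text
clock: 25.9
tool_pos: [493.2, -238.8, 179.7]
tool_rot: [0.0, 0.162, 0.987, -0.0]
force: [1.0, -0.3, 0.3]
grip_width: 1.002
```

>>> step_arm:
  plan:
    - [0, 0, -2, 0, 1]
    - [0, 0, -5, 0, 1]
    - [0, 0, -5, 0, 1]
    - [0, 0, -5, 0, 1]
    - [0, 0, -5, 0, 1]
    - [0, 0, -5, 0, 1]
    - [0, 0, -5, 0, 1]
    - [0, 0, -5, 0, 1]

```text
clock: 26.9
tool_pos: [494.4, -235.7, 129.9]
tool_rot: [0.0, 0.159, 0.987, -0.0]
force: [0.2, -0.3, 1.1]
grip_width: 0.998
```

```bash
python3 - <<'E'
from h import *
s,f=wrist(); print(s["tool_pos"],2*np.arctan2(s["tool_rot"][2],s["tool_rot"][1]))
E
```

```text
red pix [319. 227.] n 1751 circle 493.6 -236.6 r 14.9 mean [ 493.4 -236.9] z 99.6
[ 494.35777377 -235.73408479  129.86748969] 2.8217094845490736
```

>>> step_arm:
  plan:
    - [-0.1, -0.1, -3, 0, 1]
    - [-0.1, -0.1, -5, 0, 1]
    - [-0.1, -0.1, -6.1, 0, 1]
    - [-0.1, -0.1, -6.1, 0, 0.6]
    - [-0.1, -0.1, -6.1, 0, 0.3]
    - [-0.1, -0.1, -6.1, 0, 0]
    - [-0.1, -0.1, -6.1, 0, 0]
    - [-0.1, -0.1, -6.1, 0, 0]

```text
clock: 27.95
tool_pos: [493.9, -237.0, 69.8]
tool_rot: [0.001, 0.159, 0.987, -0.0]
force: [-1.0, 1.2, 5.8]
grip_width: 0.33
```

>>> step_arm:
  plan:
    - [0, 0, 0, 0, 0]
    - [0, 0, 0, 0, 0]
    - [0, 0, 0, 0, 0]
    - [0, 0, 1, 0, 0]
    - [0, 0, 3, 0, 0]
    - [0, 0, 6, 0, 0]
    - [0, 0, 10.5, 0, 0]
    - [0, 0, 10.5, 0, 0]

```text
clock: 28.95
tool_pos: [495.2, -237.5, 177.7]
tool_rot: [0.003, 0.159, 0.987, -0.001]
force: [-0.4, 0.4, -0.8]
grip_width: 0.334
```

>>> step_arm:
  plan:
    - [2.2, 5.4, 0, -0.14, 0]
    - [4.4, 10.8, 0, -0.28, 0]
    - [6.6, 16.2, 0, -0.42, 0]
    - [8.8, 21.6, 0, -0.56, 0]
    - [11, 27, 0, -0.7, 0]
    - [13.2, 32.4, 0, -0.84, 0]
    - [15.4, 37.6, 0, -0.889, 0]
    - [17.4, 42.4, 0, -0.889, 0]

```text
clock: 29.95
tool_pos: [667.5, 189.2, 173.1]
tool_rot: [-0.0, 0.568, 0.823, -0.0]
force: [1.0, -0.1, -0.5]
grip_width: 0.328
```

>>> step_arm:
  plan:
    - [0, 0, 0, 0, 0]
    - [0, 0, -1.5, 0, 0]
    - [0, 0, -3.5, 0, 0]
    - [0, 0, -3.5, 0, 0]
    - [0, 0, -3.5, 0, 0]
    - [0, 0, -3.5, 0, 0]
    - [0, 0, -3.5, 0, 0]
    - [0, 0, -3.5, 0, 0]

```text
clock: 30.95
tool_pos: [667.5, 187.3, 139.1]
tool_rot: [0.0, 0.568, 0.823, 0.0]
force: [-0.6, -0.1, -0.1]
grip_width: 0.325
```

```bash
python3 - <<'E'
from h import *
s,f=wrist(); print(s["tool_pos"],2*np.arctan2(s["tool_rot"][2],s["tool_rot"][1])); cv2.imwrite("pics/w6.png",f["image"][:,:,::-1])
E
```

```text
yellow pix [318. 142.] n 1869 circle 617.7 169.7 r 14.6 mean [617.6 169.7] z 99.7
green pix [318.  50.] n 1881 circle 567.3 150.6 r 14.8 mean [567.2 150.4] z 99.7
[667.45341339 187.32503211 139.10427014] 1.9327761077696277
```

View pics/w6.png

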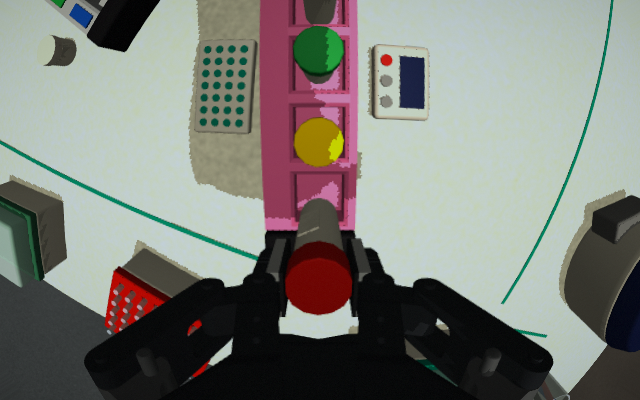

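Red is upright over the last cell, beside the black end, with yellow (318,142) next to it.

>>> step_arm:
  plan:
    - [0, 0, -2, 0, 0]
    - [0, 0, -4, 0, 0]
    - [0, 0, -5.5, 0, 0]
    - [0, 0, -6.4, 0, 0]
    - [0, 0, -6.9, 0, 0]
    - [0, 0, -6.9, 0, 0]
    - [0, 0, -6.9, 0, 0]
    - [0, 0, -6.9, 0, 0]

```text
clock: 32.0
tool_pos: [667.4, 187.3, 70.0]
tool_rot: [0.0, 0.568, 0.823, 0.0]
force: [-0.0, 0.1, 0.5]
grip_width: 0.329
```

>>> step_arm:
  plan:
    - [0, 0, 0, 0, 0.5]
    - [0, 0, 0, 0, 0.8]
    - [0, 0, 0, 0, 1]
    - [0, 0, 0, 0, 1]
    - [0, 0, 0, 0, 1]
    - [0, 0, 3, 0, 1]
    - [0, 0, 7, 0, 1]
    - [0, 0, 11, 0, 1]

```text
clock: 33.0
tool_pos: [667.1, 187.2, 180.8]
tool_rot: [-0.0, 0.568, 0.823, -0.0]
force: [1.1, 0.6, -0.4]
grip_width: 1.004
```

>>> step_arm:
  plan:
    - [-2, -5, 0, 0, 1]
    - [-4, -10, 0, 0, 1]
    - [-6, -15, 0, 0, 1]
    - [-8, -20, 0, 0, 1]
    - [-10, -25, 0, 0, 1]
    - [-12, -30, 0, 0, 1]
    - [-14, -35, 0, 0, 1]
    - [-14, -35, 0, 0, 1]

```text
clock: 34.0
tool_pos: [525.9, -165.7, 180.0]
tool_rot: [0.0, 0.57, 0.822, -0.0]
force: [0.6, 0.8, 0.5]
grip_width: 0.997
```

```bash
python3 - <<'E'
from h import *
yaw=-1.209; o=np.array([592.3,158.1]); R=np.array([[np.cos(yaw),-np.sin(yaw)],[np.sin(yaw),np.cos(yaw)]])
print(sensors.get_state()["tool_pos"])
for n in("top","scene"):
    f=vision.grab_frame(n); P=cloud(f)
    cv2.imwrite(f"pics/{n}9.png",f["image"][:,:,::-1])
    for c in HUE:
        m=(cmask(f["image"],c)&(P[...,2]>92)&(P[...,2]<112)&(P[...,1]>80)&(P[...,1]<230)&(P[...,0]<720)).astype(np.uint8)
        k,L,st,ce=cv2.connectedComponentsWithStats(m)
        for i in range(1,k):
            if st[i,4]>40:
                w=ray(f,ce[i],101); print(n,c,st[i,4],"local",((w[:2]-o)@R).round(1),"z",np.median(P[L==i][:,2]).round(1))
E
```

```text
[ 525.94851338 -165.69546898  180.04076433]
top red 185 local [-0.3 80.8] z 101.2
top yellow 187 local [-0.  27.4] z 101.1
top green 145 local [  0.5 -27.7] z 101.3
top blue 155 local [ -0.3 -80.3] z 101.2
scene red 160 local [ 4.1 80.8] z 100.1
scene yellow 157 local [ 4.4 27.7] z 100.1
scene blue 92 local [  2.2 -79.9] z 100.3
```

View pics/scene9.png

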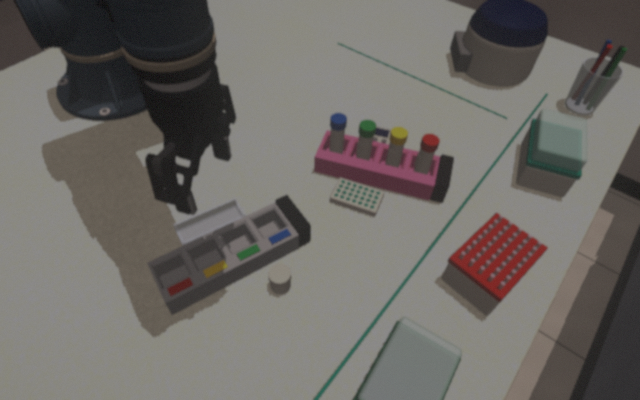

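View pics/top9.png

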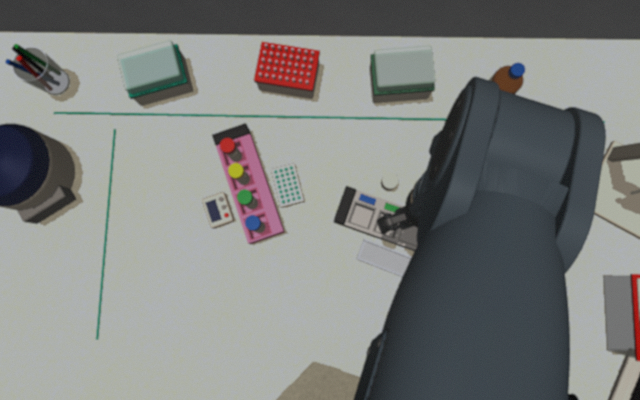

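Both views show the pink rack holding red, yellow, green and blue, counted from its black end (232,134 in the top view). The grey rack is empty and the gripper is clear, so I'm handing in.

```bash
python3 -c "
from workcell import arm
print(arm.close_job())"
```

```text
the job is handed in; nothing more can be done
None
```

All four tubes are now in the pink rack in reverse order: red next to the black end, then yellow, green and blue farthest from it. The job was handed in at about 34 s of the 99 s allowed, with the gripper empty and clear.

- **Position:** in the last top view, every cap is within 1 mm of its cell's centre both ways.
- **Height:** the cap tops read about 101 mm, which puts each tube on its cell floor. The tubes looked upright.
- **Disagreement between cameras:** the scene camera put the red, yellow and blue caps 2–4 mm farther along the rack's x. I think this comes from its slanted view, since it showed a similar offset at the start. It is still well inside the 14 mm limit.
- **Missed check:** the scene camera's colour mask missed the green cap in that last check, but green is plainly visible in its cell in that picture.

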